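# Find the parts-box lid that rocks and clip it down

## Task

One of the four parts boxes on the tray has a lid that only lies on its clips. Press the lids lightly near the middle of a long side with a fingertip until you find the one that rocks, and then press that lid down over its two end clips until it sits fully home and level. Just press: do not pick up or carry any lid, and leave the other things on the tray and table where they are.

Things in the scene. Friction and masses are not known exactly. Their poses are not given: they have to be found in the camera images.
- tray: wooden tray, fixed (sizes in mm), 260 (x) x 680 (y), floor 8 thick, walls 28 high; origin: middle of its underside, on the table. Four grey parts boxes, heavy and immovable, stand in a row on it at tray x = 0, y = -225, -75, 75 and 225, long sides along tray x, each with the same white clip lid. 45 free between lids. The boxes differ by a few mm in depth, so lid height tells nothing
- lid_1: lid of the box at tray y = -225: white plastic, 123 (x) x 105 (y), a 4 mm plate with a 12 mm skirt round the box, 70 g, a loose body held only by its clips. Origin: middle of its flat top face, 72 above the table at the start; x along its long side, z up. Lids 2 to 4 are identical. Three lids are clipped down and do not give; the loose one looks the same and lies level at the same height
- lid_2: lid of the box at tray y = -75, as lid_1. Every lid has two clips, one under the ribbed tab in the middle of each short end (lid x = +57 and -57). The loose lid is unclipped at both ends: it lies level on its two clip noses, each 10 mm wide, 4 mm above the rim it should rest on
- lid_3: lid of the box at tray y = 75, as lid_1. Pressed near the middle of a long side (lid y = +42 or -42), even with 1 N, the loose lid rocks about its x axis: that side dips about 4 mm, the other side rises, tilt about 0.09 rad; let go, it comes back level. A clipped lid does not tilt. Over 30 N there can force the clips shut
- lid_4: lid of the box at tray y = 225, as lid_1. A clip of the loose lid snaps home when about 10 N bears down on its end of the lid (within 15 mm of the tab); that end then stays 4 mm lower. About 20 N on the lid's middle snaps both. Home on both clips, the lid is level, 4 mm lower than before, and no longer rocks
- screwdriver: screwdriver with a black handle, 170 long, lying on the tray floor between the first and second boxes; origin under its middle, x along the tool towards the tip; a bystander
- cutter: yellow flat cutter knife, blade in, 145 x 26 x 18, lying on the tray floor between the second and third boxes; origin under its middle, x along it; a bystander
- oil_bottle: small white bottle with a black cap, 30 across, 58 high, standing on the tray floor between the third and fourth boxes; origin under its middle; a bystander
- tape_roll: roll of brown packing tape lying flat to the left of the tray, 104 across, 48 high; origin under its middle; a bystander
- carton: small closed cardboard carton, 100 x 150 x 70, to the right of the tray; origin under its middle; a bystander
- mug: white mug, 80 across, 90 high, to the right of the tray; origin under its middle; a bystander
- spray_bottle: white trigger spray bottle with a blue head, 80 across, 227 high, to the left of the tray; origin under its middle; a bystander
There are look-alikes about, which are no part of the job. What is shaped like the lid_3 but red is not meant.

How it is judged:
On the way:
1. the loose lid has been rocked by pressing it (one lid tilted by more than 0.065 rad) (angle between any of lid_1, lid_2, lid_3, lid_4's own z axis and vertical above 0.065 rad).
At the end, for the whole second after the job is handed in: The lid that rocked is home on both clips: at least 3 of its 4 mm lower than at the start and level to 0.015 rad; the other three lids are level to 0.015 rad and no more than 1.2 mm above their start height (((height (world z) of lid_1 below 0.069 m and angle between lid_1's own z axis and vertical below 0.015 rad) or (height (world z) of lid_2 below 0.069 m and angle between lid_2's own z axis and vertical below 0.015 rad) or (height (world z) of lid_3 below 0.069 m and angle between lid_3's own z axis and vertical below 0.015 rad) or (height (world z) of lid_4 below 0.069 m and angle between lid_4's own z axis and vertical below 0.015 rad)) and angle between each of lid_1, lid_2, lid_3, lid_4's own z axis and vertical below 0.015 rad and height (world z) of each of lid_1, lid_2, lid_3, lid_4 below 0.0732 m); the robot touches nothing.
It fails at once if a lid was lifted off (more than 12 mm above its start) (height (world z) of any of lid_1, lid_2, lid_3, lid_4 above 0.084 m).
It fails at once if a bystander was moved more than 20 mm (distance of any of screwdriver, cutter, oil_bottle, tape_roll, carton, mug, spray_bottle from where it was at the start of the episode above 0.02 m).
It also fails if it takes over 54 s, if anything falls off the work surface, if the arm or the gripper's body presses on something with over 40 N, if the wrist force passes 120 N, or if a joint passes its speed limit or range.

## Robot

A 6-joint arm with a two-finger parallel gripper is mounted at the origin on the work surface. World frame = base frame: x ahead of the robot, y to its left, z up, the work surface at z = 0. Lengths are in m, angles in rad, forces in N, time in s.
With the tool pointing down it reaches from about 0.35 to 0.725 m from the base axis. Payload 6 kg.
Tool frame: the origin (TCP) lies midway between the tips of the shut fingers; the grasp point (between the pads) lies 19 mm behind it; y points along the fingers, x is the direction in which the jaws open and shut, and the axes are right-handed (so a half turn about y gives the same grasp; the last joint's range is limited). The gripper opens to 85 mm and grips with 20 to 120 N. Pads are 22 mm wide; open, the fingers measure 114 mm over their backs; the gripper's body (76 mm by 85 mm) begins 54 mm behind the grasp point. The pads swing forward as they close: fully open they stand 13 mm farther back than shut.
Start: joints at [1.477, 0.04, 0.085, 0, -1.615, -0.334], TCP at [0.249, 0.546, 0.231] pointing down, gripper open.
Joint ranges: [-2.56, 2.56], [-1.29, 2.01], [-1.08, 1.49], [-3.29, 1.98], [-2.81, -0.18], [-2.99, 2.99]. Speed limits (rad/s): [2.57, 2.57, 3.01, 3.14, 3.14, 3.14].

## Interface

Orientations are given as a unit quaternion [x, y, z, w].
In Python, from rig import * gives the robot as it stands.
- The arm moves only by the tool jog_arm, never from a script. Its argument "motion" is a list of rows, each a list of 3 entries, a list of its own where there are three numbers: the shift along the tool's x, y, z scaled (see below), then the turn, a rotation vector about the tool's x, y, z scaled (see below), then the gripper's target within -1 to 1 (shut at 1, half-way at 0, fully open at -1). In form: [[[x, y, z], [ax, ay, az], jaw], ...]. A call has 1 to 8 rows; each row is the pose to reach, as a shift and turn from the pose commanded when the call began, along the tool's axes at that moment; what a row does not reach only later rows make up. The controller multiplies each number of a shift by 0.1 m and each number of a turn by 0.5 rad. A row lasts 1/12 s, in which the tool goes at most 41.7 mm and 7.16 degrees, less where a joint would pass 70% of its speed; a pose out of reach is approached as far as the arm can. A call with a number of a shift or a turn outside -1 to 1 is refused whole. A call with a gripper value outside its range is refused whole. The fingers move at their own pace and stop on an object; "force" is the grip in N (left out, the last holds). Time passes only in rows, so rows that repeat a pose let the fingers close. It gives the time, the measured TCP pose, the force and the opening at its end, in the units of the state.
- get_obs(): the state, without advancing time (a new reading comes with each control period).
- snapshot(name): name is "scene" or "top"; returns a dict with "img" (400x640x3 uint8, red, green, blue), "camera_matrix" (3x3 intrinsics, pixels), "dist" ([k1, k2, p1, p2, k3] as OpenCV has them; the pictures are not rectified), "rvec" (rotation vector, rad) and "tvec" (3), from world to camera coordinates, as OpenCV has them. Camera axes: x right, y down, z forward; pixel columns grow to the right and rows downward; lengths in m; the calibration is good to about 2 mm. A picture is of the moment at which its call begins. There is no depth.
- sign_off(): hands the job in, once; it reports no verdict.
The state is a dict: "time": time; "joint_pos": joint angles; "dq": joint speeds; "joint_torque": joint torques, N m; "tool_pos": TCP position; "eef_rot": TCP orientation; "ft_force": force on the tool from outside, world axes, zero at the start; "wrist_torque": the same for the moment, N m; "opening": finger opening in m.
Only numpy, scipy, OpenCV 4.12 (cv2) and the standard library are available. Lean on these libraries where they do the work, as an engineer would, in place of code of your own. Each camera call takes 0.05 s, during which the arm holds its last target. There are 200 camera calls.

## Working session

There is one attempt and no reset: what is moved stays moved. The work goes in short steps, Python scripts to look and compute and a tool call to move; the robot and the scene stay as the last step left them, time stands still between calls to the robot, and variables do not carry over. Pictures are saved under pics/ and viewed, about 8 in all and at most 12, crops included, and the job is handed in when it is done.

Besides the shell and the picture viewer there is one more tool, called after "Emit:" as name([rows], argument=value, ...), one row to a line, values as JSON. jog_arm: Moves the arm, as the interface text tells. Shifts and turns lie within -1 to 1; 1 stands for 0.1 m of shift or 0.5 rad of turn. Its arguments: {"type":"object","properties":{"motion":{"type":"array"},"force":{"type":"number"}},"required":["motion"]}

```bash
mkdir -p pics
cat > h.py <<'E'
from rig import *
import numpy as np, cv2
def snap(n,f):
    s=snapshot(n); cv2.imwrite('pics/'+f,s['img'][:,:,::-1]); return s
def ray(s,uv,z):
    K=np.array(s['camera_matrix']);d=np.array(s['dist'])
    p=cv2.undistortPoints(np.array(uv,float).reshape(-1,1,2),K,d).reshape(-1,2)
    R=cv2.Rodrigues(np.array(s['rvec'],float))[0];t=np.array(s['tvec'],float).ravel()
    c=-R.T@t; D=np.c_[p,np.ones(len(p))]@R
    return c+D*((z-c[2])/D[:,2])[:,None]
def proj(s,P):
    return cv2.projectPoints(np.array(P,float).reshape(-1,1,3),np.array(s['rvec'],float),np.array(s['tvec'],float),np.array(s['camera_matrix']),np.array(s['dist']))[0].reshape(-1,2)
E
python3 - <<'E'
from h import *
import pickle
for n in('top','scene'):
    s=snap(n,n+'0.png'); pickle.dump(s,open(n+'0.pkl','wb'))
    R=cv2.Rodrigues(np.array(s['rvec'],float))[0];print(n,-R.T@np.array(s['tvec']).ravel())
print(get_obs())
E
```

```text
top [0.33076112 0.04577637 1.54479607]
scene [ 1.30838398 -0.90013839  1.32523443]
{'time': 0.1, 'joint_pos': array([ 1.47670297e+00,  4.07402040e-02,  8.39061301e-02, -4.12127082e-04,
       -1.61549262e+00, -3.33722138e-01]), 'dq': array([ 4.66030975e-04, -9.32102819e-05,  1.56375053e-03,  5.96463092e-04,
       -1.67601730e-03,  1.00319311e-04]), 'joint_torque': array([-4.83201569e-03, -3.69346011e+01,  3.48283982e+01,  6.95164919e+00,
       -4.53072033e-03, -4.09494987e-06]), 'tool_pos': array([0.24872766, 0.54569141, 0.230382  ]), 'eef_rot': array([ 0.3829182 , -0.59440518,  0.59507656, -0.38202097]), 'ft_force': array([-0.05909951, -0.19235419,  0.72281787]), 'wrist_torque': array([ 0.0361846 ,  0.02353462, -0.00274552]), 'opening': 0.08523489632836968}
```

View pics/top0.png

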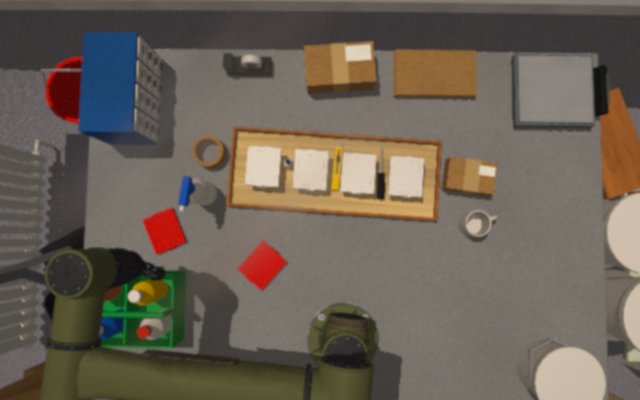

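View pics/scene0.png

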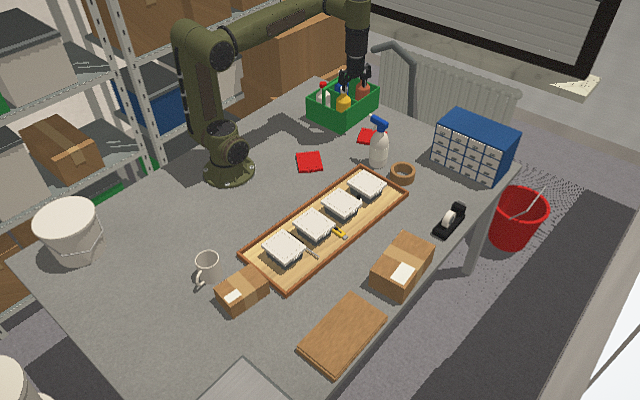

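The top view shows the four white lids at about (264,167), (311,170), (359,174) and (406,177). The red look-alikes are off the tray, and the base is at (345,340).

```bash
cat > m.py <<'E'
from h import *
import pickle
from scipy.spatial.transform import Rotation as Ro
s=pickle.load(open('top0.pkl','rb')); im=s['img'].astype(int)
m=((im.min(2)>165)&(im.max(2)-im.min(2)<40)).astype(np.uint8)
m[:, :235]=0;m[:,432:]=0;m[:135]=0;m[210:]=0
cs=[c for c in cv2.findContours(m,cv2.RETR_EXTERNAL,cv2.CHAIN_APPROX_NONE)[0] if cv2.contourArea(c)>400]
C=[]
for c in cs:
    P=ray(s,c.reshape(-1,2),.072)[:,:2]
    r=cv2.minAreaRect(P.astype(np.float32)*1000); C.append(np.array(r[0])/1000);print(np.round(r[0],1),np.round(r[1],1),round(r[2],1),len(c))
C=np.array(sorted(C,key=lambda p:p[1])) 
d=C[-1]-C[0];print('spacing',np.linalg.norm(np.diff(C,axis=0),axis=1),'tray y dir angle',np.degrees(np.arctan2(d[1],d[0])))
o=get_obs();print(Ro.from_quat(o['eef_rot']).as_matrix().round(3))
big=cv2.resize(s['img'][115:230,220:450],None,fx=3.4,fy=3.4,interpolation=cv2.INTER_CUBIC);cv2.imwrite('pics/c.png',big[:,:,::-1])
E
python3 m.py
```

```text
[ 515.9 -191.9] [100.1 122. ] 86.4 132
[523.9 -42.7] [ 98.8 120. ] 87.0 129
[534.  107.1] [ 98.8 122.4] 86.3 135
[543.2 256.3] [ 99.1 121.5] 86.4 131
spacing [0.14940805 0.15012046 0.1494845 ] tray y dir angle 86.5112490428964
[[-0.415 -0.001  0.91 ]
 [-0.91  -0.001 -0.415]
 [ 0.002 -1.     0.   ]]
```

View pics/c.png

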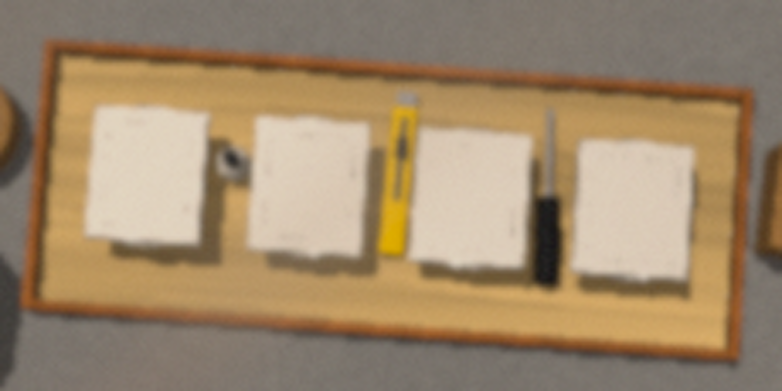

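The lids measure about 99 x 121 mm at 150 mm spacing, which fits, so the centres are good. The tray is turned by -3.5°. I'll raise, shut the jaw, and swing round well clear of the spray bottle.

Emit:
jog_arm([
  [[0, -0.5, 0], [0, 0, 0], -1],
  [[0, -0.5, 0], [0, 0, 0], -1],
  [[0, -0.5, 0], [0, 0.25, 0], 1],
  [[0, -0.5, 0], [0, 0.5, 0], 1],
  [[0, -0.5, 0], [0, 0.75, 0], 1],
  [[0, -0.5, 0], [0, 1, 0], 1],
  [[0, -0.5, 0], [0, 1, 0], 1],
], force=20)

```text
time: 0.68
tool_pos: [0.249, 0.5461, 0.2815]
eef_rot: [-0.222, 0.672, -0.671, 0.222]
ft_force: [0.1, -0.2, -0.2]
opening: 0.0257
```

Emit:
jog_arm([
  [[0.25, 0, 0.25], [0, 0.25, 0], 1],
  [[0.5, 0, 0.5], [0, 0.5, 0], 1],
  [[0.75, 0, 0.75], [0, 0.75, 0], 1],
  [[1, 0, 1], [0, 1, 0], 1],
  [[1, 0, 1], [0, 1, 0], 1],
  [[1, 0, 1], [0, 1, 0], 1],
])

```text
time: 1.18
tool_pos: [0.2289, 0.405, 0.283]
eef_rot: [-0.052, 0.707, -0.704, 0.052]
ft_force: [-0.1, -0.2, 0.1]
opening: 0.0002
```

Emit:
jog_arm([
  [[-0.2, 0, 0.4], [0, 0.2, 0], 1],
  [[-0.3, 0, 0.7], [0, 0.4, 0], 1],
  [[-0.5, 0, 1], [0, 0.4, 0], 1],
  [[-0.5, 0, 1], [0, 0.4, 0], 1],
  [[-0.5, 0, 1], [0, 0.4, 0], 1],
])

```text
time: 1.6
tool_pos: [0.2936, 0.3137, 0.2814]
eef_rot: [0.02, 0.707, -0.707, -0.02]
ft_force: [-1.0, 0.2, 0.1]
opening: 0.0006
```

Emit:
jog_arm([
  [[-0.35, 0, 0.2], [0, 0, 0], 1],
  [[-0.7, 0, 0.4], [0, 0, 0], 1],
  [[-1, 0, 0.6], [0, 0, 0], 1],
  [[-1, 0, 0.85], [0, 0, 0], 1],
  [[-1, 0, 0.85], [0, 0, 0], 1],
])

```text
time: 2.02
tool_pos: [0.3886, 0.2219, 0.2809]
eef_rot: [-0.02, -0.706, 0.708, 0.021]
ft_force: [-0.3, 0.7, 0.9]
opening: 0.0001
```

Emit:
jog_arm([
  [[-0.4, 0, 0], [0, 0, 0], 1],
  [[-0.8, 0, 0], [0, 0, 0], 1],
  [[-1, 0.3, 0], [0, 0, 0], 1],
  [[-1, 0.7, 0], [0, 0, 0], 1],
  [[-1, 0.9, 0], [0, 0, 0], 1],
  [[-1, 0.9, 0], [0, 0, 0], 1],
])

```text
time: 2.52
tool_pos: [0.4853, 0.2181, 0.1841]
eef_rot: [-0.016, -0.705, 0.709, 0.023]
ft_force: [0.1, -0.9, -1.3]
opening: 0.0003
```

Emit:
jog_arm([
  [[-0.3, 0, 0], [0, 0, 0], 1],
  [[-0.5, 0.3, 0], [0, 0, 0], 1],
  [[-0.5, 0.6, 0], [0, 0, 0], 1],
  [[-0.5, 0.8, 0], [0, 0, 0], 1],
  [[-0.5, 0.8, 0], [0, 0, 0], 1],
  [[-0.5, 0.8, 0], [0, 0, 0], 1],
])

```text
time: 3.02
tool_pos: [0.5375, 0.2158, 0.1122]
eef_rot: [-0.019, -0.706, 0.707, 0.019]
ft_force: [-0.3, 0.2, 0.4]
opening: 0.0
```

Run:
```python
from h import *
s=snap('scene','s1.png'); i=s['img'][150:290,220:430]
cv2.imwrite('pics/s1c.png',cv2.resize(i,None,fx=3.5,fy=3.5,interpolation=cv2.INTER_CUBIC)[:,:,::-1])
o=get_obs();print(o['tool_pos'],o['ft_force'],o['joint_pos'])
```

```text
[0.53818537 0.21610452 0.11383611] [-0.08542552  0.13559474  0.52048498] [ 0.72846736  0.00290719 -0.16741658  0.00154664 -1.39810016 -0.78359077]
```

View pics/s1c.png

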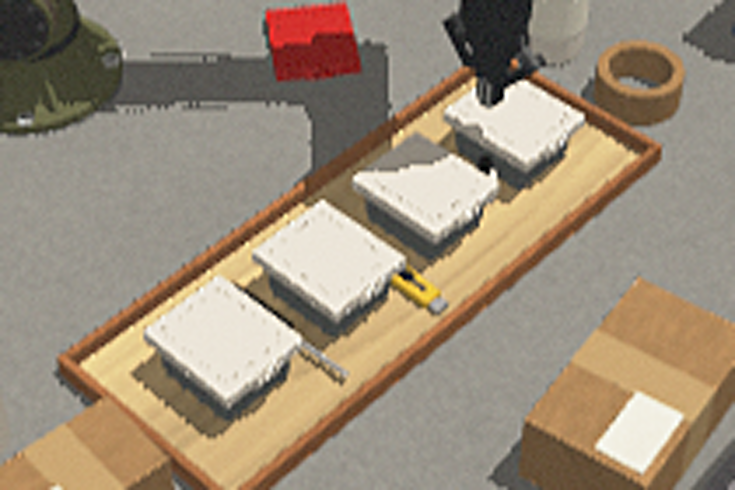

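The finger stands over lid 4's inner side. I'll descend until it just touches, then press in millimetre steps.

Emit:
jog_arm([
  [[0, 0.2, 0], [0, 0, 0], 1],
  [[0, 0.34, 0], [0, 0, 0], 1],
  [[0, 0.34, 0], [0, 0, 0], 1],
  [[0, 0.34, 0], [0, 0, 0], 1],
  [[0, 0.34, 0], [0, 0, 0], 1],
])

```text
time: 3.48
tool_pos: [0.5384, 0.2158, 0.0802]
eef_rot: [0.021, 0.707, -0.706, -0.019]
ft_force: [0.2, 0.2, -0.2]
opening: -0.0004
```

Emit:
jog_arm([
  [[0, 0.02, 0], [0, 0, 0], 1],
  [[0, 0.04, 0], [0, 0, 0], 1],
  [[0, 0.04, 0], [0, 0, 0], 1],
])

```text
time: 3.73
tool_pos: [0.5374, 0.2151, 0.0736]
eef_rot: [0.02, 0.707, -0.707, -0.02]
ft_force: [-0.4, -0.2, -0.3]
opening: 0.0002
```

Emit:
jog_arm([
  [[0, 0.02, 0], [0, 0, 0], 1],
  [[0, 0.02, 0], [0, 0, 0], 1],
  [[0, 0.02, 0], [0, 0, 0], 1],
])

```text
time: 3.98
tool_pos: [0.5377, 0.215, 0.0722]
eef_rot: [0.02, 0.707, -0.707, -0.02]
ft_force: [-2.1, -0.2, 4.9]
opening: 0.0002
```

Emit:
jog_arm([
  [[0, 0.01, 0], [0, 0, 0], 1],
  [[0, 0.01, 0], [0, 0, 0], 1],
  [[0, 0.01, 0], [0, 0, 0], 1],
])

```text
time: 4.23
tool_pos: [0.5377, 0.2151, 0.0721]
eef_rot: [0.021, 0.707, -0.707, -0.019]
ft_force: [-4.0, -0.9, 9.2]
opening: -0.0002
```

Lid 4 is stiff: 9 N with no dip. On to lid 3.

Emit:
jog_arm([
  [[0, -0.3, 0], [0, 0, 0], 1],
  [[0, -0.3, 0.3], [0, 0, 0], 1],
  [[0, -0.3, 0.6], [0, 0, 0], 1],
  [[0, -0.3, 0.9], [0, 0, 0], 1],
  [[0, -0.3, 1], [0, 0, 0], 1],
  [[0, -0.3, 1], [0, 0, 0], 1],
])

```text
time: 4.73
tool_pos: [0.5315, 0.1132, 0.1002]
eef_rot: [-0.021, -0.707, 0.707, 0.021]
ft_force: [0.4, 0.1, -0.3]
opening: 0.0002
```

Emit:
jog_arm([
  [[0, 0, 0.3], [0, 0, 0], 1],
  [[0, 0, 0.5], [0, 0, 0], 1],
  [[0, 0.15, 0.5], [0, 0, 0], 1],
  [[0, 0.26, 0.5], [0, 0, 0], 1],
  [[0, 0.26, 0.5], [0, 0, 0], 1],
  [[0, 0.26, 0.5], [0, 0, 0], 1],
])

```text
time: 5.23
tool_pos: [0.5284, 0.0659, 0.0734]
eef_rot: [-0.019, -0.707, 0.707, 0.02]
ft_force: [0.1, -0.3, -0.2]
opening: -0.0002
```

Emit:
jog_arm([
  [[0, 0.02, 0], [0, 0, 0], 1],
  [[0, 0.03, 0], [0, 0, 0], 1],
  [[0, 0.03, 0], [0, 0, 0], 1],
])

```text
time: 5.48
tool_pos: [0.529, 0.066, 0.0722]
eef_rot: [0.02, 0.707, -0.707, -0.02]
ft_force: [-3.0, 0.7, 5.1]
opening: -0.0001
```

Lid 3 takes 5 N without dipping, so it is clipped. On to lid 2.

Emit:
jog_arm([
  [[0, -0.3, 0], [0, 0, 0], 1],
  [[0, -0.3, 0.3], [0, 0, 0], 1],
  [[0, -0.3, 0.6], [0, 0, 0], 1],
  [[0, -0.3, 0.9], [0, 0, 0], 1],
  [[0, -0.3, 1], [0, 0, 0], 1],
  [[0, -0.3, 1], [0, 0, 0], 1],
])

```text
time: 5.98
tool_pos: [0.5229, -0.036, 0.1011]
eef_rot: [-0.021, -0.707, 0.707, 0.021]
ft_force: [-0.2, -0.3, 0.5]
opening: 0.0005
```

Emit:
jog_arm([
  [[0, 0, 0.3], [0, 0, 0], 1],
  [[0, 0, 0.5], [0, 0, 0], 1],
  [[0, 0.15, 0.5], [0, 0, 0], 1],
  [[0, 0.27, 0.5], [0, 0, 0], 1],
  [[0, 0.27, 0.5], [0, 0, 0], 1],
  [[0, 0.27, 0.5], [0, 0, 0], 1],
])

```text
time: 6.48
tool_pos: [0.5197, -0.0837, 0.0732]
eef_rot: [-0.019, -0.707, 0.707, 0.021]
ft_force: [0.7, -0.0, -0.3]
opening: 0.0002
```

Emit:
jog_arm([
  [[0, 0.02, 0], [0, 0, 0], 1],
  [[0, 0.03, 0], [0, 0, 0], 1],
  [[0, 0.03, 0], [0, 0, 0], 1],
])

```text
time: 6.73
tool_pos: [0.5205, -0.084, 0.0716]
eef_rot: [0.02, 0.707, -0.707, -0.02]
ft_force: [0.5, -0.3, -0.4]
opening: -0.0005
```

Emit:
jog_arm([
  [[0, 0.01, 0], [0, 0, 0], 1],
  [[0, 0.01, 0], [0, 0, 0], 1],
  [[0, 0.01, 0], [0, 0, 0], 1],
])

```text
time: 6.98
tool_pos: [0.5204, -0.0845, 0.0706]
eef_rot: [-0.02, -0.707, 0.707, 0.02]
ft_force: [0.8, -0.3, 0.3]
opening: -0.0001
```

Emit:
jog_arm([
  [[0, 0.01, 0], [0, 0, 0], 1],
  [[0, 0.01, 0], [0, 0, 0], 1],
  [[0, 0.01, 0], [0, 0, 0], 1],
])

```text
time: 7.23
tool_pos: [0.5204, -0.0846, 0.0699]
eef_rot: [-0.02, -0.707, 0.707, 0.02]
ft_force: [-0.3, 0.4, 3.6]
opening: 0.0001
```

Lid 2 gives, since the tip is at 0.070. I'll press slightly further and look.

Emit:
jog_arm([
  [[0, 0.01, 0], [0, 0, 0], 1],
  [[0, 0.01, 0], [0, 0, 0], 1],
  [[0, 0.01, 0], [0, 0, 0], 1],
])

```text
time: 7.48
tool_pos: [0.5209, -0.0849, 0.069]
eef_rot: [-0.021, -0.707, 0.707, 0.02]
ft_force: [0.9, -1.5, 4.5]
opening: 0.0003
```

Run:
```python
from h import *
s=snap('scene','s2.png'); i=s['img'][180:290,240:400]
cv2.imwrite('pics/s2c.png',cv2.resize(i,None,fx=5,fy=5,interpolation=cv2.INTER_CUBIC)[:,:,::-1])
o=get_obs();print(o['tool_pos'],o['ft_force'])
```

```text
[ 0.52088821 -0.08486857  0.06900571] [ 1.64845135 -2.19855603  5.1943024 ]
```

View pics/s2c.png

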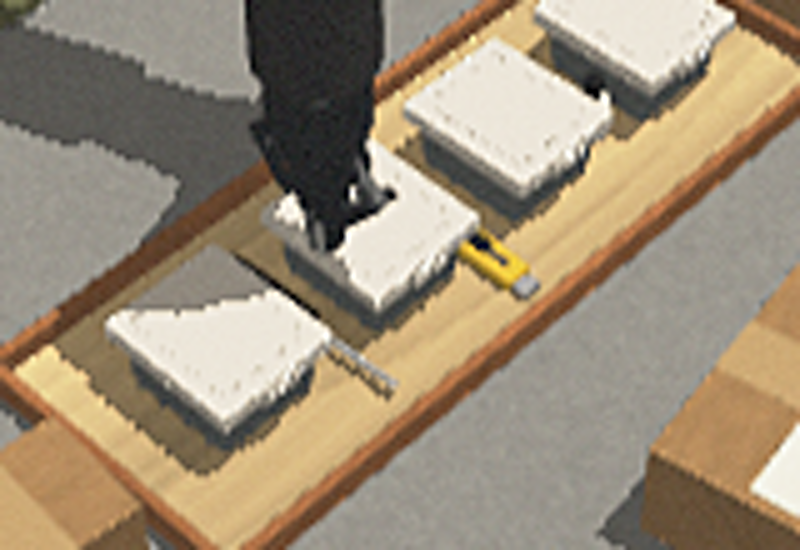

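Emit:
jog_arm([
  [[0, 0.01, 0], [0, 0, 0], 1],
  [[0, 0.01, 0], [0, 0, 0], 1],
  [[0, 0.01, 0], [0, 0, 0], 1],
])

```text
time: 7.78
tool_pos: [0.521, -0.0849, 0.0688]
eef_rot: [-0.021, -0.707, 0.707, 0.019]
ft_force: [-2.0, -1.5, 8.3]
opening: 0.0001
```

It hits a hard stop 3 mm down at 8 N, so lid 2 is the loose one and has rocked. Next is its +x end.

Emit:
jog_arm([
  [[0, -0.3, 0], [0, 0, 0], 1],
  [[0, -0.3, 0], [0, 0, 0], 1],
  [[-0.25, -0.3, -0.2], [0, 0, 0], 1],
  [[-0.5, -0.3, -0.42], [0, 0, 0], 1],
  [[-0.5, -0.1, -0.42], [0, 0, 0], 1],
  [[-0.5, -0.06, -0.42], [0, 0, 0], 1],
  [[-0.5, -0.06, -0.42], [0, 0, 0], 1],
])

```text
time: 8.37
tool_pos: [0.571, -0.0454, 0.0709]
eef_rot: [-0.018, -0.707, 0.707, 0.022]
ft_force: [-0.8, 0.6, -0.8]
opening: 0.0001
```

Emit:
jog_arm([
  [[0, 0.01, 0], [0, 0, 0], 1],
  [[0, 0.02, 0], [0, 0, 0], 1],
  [[0, 0.02, 0], [0, 0, 0], 1],
  [[0, 0.02, 0], [0, 0, 0], 1],
])

```text
time: 8.7
tool_pos: [0.5724, -0.0457, 0.0719]
eef_rot: [0.021, 0.707, -0.707, -0.02]
ft_force: [0.1, -0.4, -0.0]
opening: 0.0001
```

Emit:
jog_arm([
  [[0, 0.01, 0], [0, 0, 0], 1],
  [[0, 0.02, 0], [0, 0, 0], 1],
  [[0, 0.02, 0], [0, 0, 0], 1],
  [[0, 0.02, 0], [0, 0, 0], 1],
])

```text
time: 9.03
tool_pos: [0.5725, -0.0455, 0.0693]
eef_rot: [-0.02, -0.707, 0.707, 0.02]
ft_force: [0.6, 0.4, -0.2]
opening: 0.0002
```

Emit:
jog_arm([
  [[0, 0.01, 0], [0, 0, 0], 1],
  [[0, 0.01, 0], [0, 0, 0], 1],
  [[0, 0.01, 0], [0, 0, 0], 1],
  [[0, 0.01, 0], [0, 0, 0], 1],
])

```text
time: 9.37
tool_pos: [0.5725, -0.0454, 0.0683]
eef_rot: [-0.02, -0.707, 0.707, 0.02]
ft_force: [0.3, -0.3, 0.4]
opening: -0.0
```

Emit:
jog_arm([
  [[0, 0.01, 0], [0, 0, 0], 1],
  [[0, 0.01, 0], [0, 0, 0], 1],
  [[0, 0.01, 0], [0, 0, 0], 1],
  [[0, 0.01, 0], [0, 0, 0], 1],
])

```text
time: 9.7
tool_pos: [0.5727, -0.0455, 0.0682]
eef_rot: [-0.02, -0.707, 0.707, 0.02]
ft_force: [-2.7, 0.6, 4.8]
opening: -0.0001
```

Contact is now at 0.068, so this end is already 4 mm down; it snapped in the descent. I'll press firmer to confirm.

Emit:
jog_arm([
  [[0, 0.01, 0], [0, 0, 0], 1],
  [[0, 0.02, 0], [0, 0, 0], 1],
  [[0, 0.02, 0], [0, 0, 0], 1],
  [[0, 0.02, 0], [0, 0, 0], 1],
])

```text
time: 10.03
tool_pos: [0.5727, -0.0455, 0.0681]
eef_rot: [-0.02, -0.707, 0.707, 0.019]
ft_force: [-8.5, 2.4, 14.4]
opening: 0.0001
```

Emit:
jog_arm([
  [[0, 0.01, 0], [0, 0, 0], 1],
  [[0, 0.01, 0], [0, 0, 0], 1],
  [[0, 0.01, 0], [0, 0, 0], 1],
])

```text
time: 10.28
tool_pos: [0.5728, -0.0455, 0.0681]
eef_rot: [-0.02, -0.707, 0.707, 0.019]
ft_force: [-11.1, 3.2, 18.6]
opening: 0.0002
```

Home at 19 N. Now the -x end, slowly.

Emit:
jog_arm([
  [[0, -0.3, 0], [0, 0, 0], 1],
  [[0, -0.3, 0], [0, 0, 0], 1],
  [[0.35, -0.3, 0], [0, 0, 0], 1],
  [[0.7, -0.3, 0], [0, 0, 0], 1],
  [[1, -0.3, 0], [0, 0, 0], 1],
  [[1, -0.2, 0], [0, 0, 0], 1],
  [[1, -0.11, 0], [0, 0, 0], 1],
  [[1, -0.11, 0], [0, 0, 0], 1],
])

```text
time: 10.95
tool_pos: [0.4719, -0.0397, 0.0733]
eef_rot: [0.019, 0.707, -0.707, -0.021]
ft_force: [0.0, -0.6, -0.1]
opening: -0.0001
```

Emit:
jog_arm([
  [[0, 0.01, 0], [0, 0, 0], 1],
  [[0, 0.02, 0], [0, 0, 0], 1],
  [[0, 0.03, 0], [0, 0, 0], 1],
  [[0, 0.03, 0], [0, 0, 0], 1],
])

```text
time: 11.28
tool_pos: [0.473, -0.0399, 0.072]
eef_rot: [-0.02, -0.707, 0.707, 0.021]
ft_force: [-0.5, 0.1, -0.3]
opening: -0.0001
```

Emit:
jog_arm([
  [[0, 0.01, 0], [0, 0, 0], 1],
  [[0, 0.02, 0], [0, 0, 0], 1],
  [[0, 0.03, 0], [0, 0, 0], 1],
  [[0, 0.03, 0], [0, 0, 0], 1],
])

```text
time: 11.62
tool_pos: [0.4726, -0.0398, 0.0691]
eef_rot: [-0.02, -0.707, 0.707, 0.02]
ft_force: [0.6, -0.2, -0.1]
opening: -0.0001
```

Emit:
jog_arm([
  [[0, 0.01, 0], [0, 0, 0], 1],
  [[0, 0.02, 0], [0, 0, 0], 1],
  [[0, 0.02, 0], [0, 0, 0], 1],
  [[0, 0.02, 0], [0, 0, 0], 1],
])

```text
time: 11.95
tool_pos: [0.4729, -0.0398, 0.0682]
eef_rot: [-0.02, -0.707, 0.707, 0.02]
ft_force: [-2.5, 0.8, 5.4]
opening: -0.0004
```

Emit:
jog_arm([
  [[0, 0.01, 0], [0, 0, 0], 1],
  [[0, 0.02, 0], [0, 0, 0], 1],
  [[0, 0.03, 0], [0, 0, 0], 1],
  [[0, 0.03, 0], [0, 0, 0], 1],
  [[0, 0.03, 0], [0, 0, 0], 1],
])

```text
time: 12.37
tool_pos: [0.473, -0.0399, 0.068]
eef_rot: [-0.02, -0.707, 0.707, 0.019]
ft_force: [-13.3, 4.3, 22.2]
opening: -0.0001
```

Both ends rest at 0.068 under about 20 N. Now to recheck for rocking on both long sides.

Emit:
jog_arm([
  [[0, -0.3, 0], [0, 0, 0], 1],
  [[0, -0.3, 0], [0, 0, 0], 1],
  [[-0.25, -0.3, 0.21], [0, 0, 0], 1],
  [[-0.5, -0.3, 0.42], [0, 0, 0], 1],
  [[-0.5, -0.2, 0.42], [0, 0, 0], 1],
  [[-0.5, -0.1, 0.42], [0, 0, 0], 1],
  [[-0.5, -0.07, 0.42], [0, 0, 0], 1],
  [[-0.5, -0.07, 0.42], [0, 0, 0], 1],
])

```text
time: 13.03
tool_pos: [0.519, -0.0843, 0.0697]
eef_rot: [-0.019, -0.707, 0.707, 0.021]
ft_force: [-0.6, 0.5, 0.1]
opening: -0.0
```

Emit:
jog_arm([
  [[0, 0.01, 0], [0, 0, 0], 1],
  [[0, 0.02, 0], [0, 0, 0], 1],
  [[0, 0.035, 0], [0, 0, 0], 1],
  [[0, 0.035, 0], [0, 0, 0], 1],
  [[0, 0.035, 0], [0, 0, 0], 1],
])

```text
time: 13.45
tool_pos: [0.5203, -0.0843, 0.0682]
eef_rot: [0.02, 0.707, -0.707, -0.02]
ft_force: [0.2, 0.9, 1.1]
opening: -0.0002
```

Emit:
jog_arm([
  [[0, -0.2, 0], [0, 0, 0], 1],
  [[0, -0.2, -0.2], [0, 0, 0], 1],
  [[0, -0.2, -0.5], [0, 0, 0], 1],
  [[0, -0.2, -0.82], [0, 0, 0], 1],
  [[0, -0.1, -0.82], [0, 0, 0], 1],
  [[0, -0.03, -0.82], [0, 0, 0], 1],
  [[0, -0.02, -0.82], [0, 0, 0], 1],
  [[0, -0.02, -0.82], [0, 0, 0], 1],
])

```text
time: 14.12
tool_pos: [0.5244, -0.0034, 0.0692]
eef_rot: [-0.02, -0.707, 0.707, 0.021]
ft_force: [-0.1, -0.2, -0.5]
opening: -0.0001
```

Emit:
jog_arm([
  [[0, 0.01, 0], [0, 0, 0], 1],
  [[0, 0.02, 0], [0, 0, 0], 1],
  [[0, 0.02, 0], [0, 0, 0], 1],
  [[0, 0.02, 0], [0, 0, 0], 1],
])

```text
time: 14.45
tool_pos: [0.5251, -0.0032, 0.0682]
eef_rot: [-0.021, -0.707, 0.707, 0.02]
ft_force: [-0.3, -0.9, 1.5]
opening: -0.0001
```

Both sides touch at 0.0682. One firmer press, then retreat and look.

Emit:
jog_arm([
  [[0, 0.01, 0], [0, 0, 0], 1],
  [[0, 0.01, 0], [0, 0, 0], 1],
  [[0, 0.01, 0], [0, 0, 0], 1],
])

```text
time: 14.7
tool_pos: [0.5251, -0.0032, 0.0682]
eef_rot: [-0.02, -0.707, 0.707, 0.02]
ft_force: [-3.2, -1.6, 7.2]
opening: -0.0001
```

Emit:
jog_arm([
  [[0, -0.4, 0], [0, 0, 0], 1],
  [[0, -0.8, 0], [0, 0, 0], 1],
  [[0, -1, 0], [0, 0, 0], 1],
  [[0.4, -1, 0], [0, 0, 0], 1],
  [[0.8, -1, 0], [0, 0, 0], 1],
  [[1, -1, 0], [0, 0, 0], 1],
  [[1, -1, 0], [0, 0, 0], 1],
])

```text
time: 15.28
tool_pos: [0.4231, 0.0032, 0.1677]
eef_rot: [0.021, 0.707, -0.706, -0.019]
ft_force: [1.4, 0.7, 0.5]
opening: 0.0001
```

Emit:
jog_arm([
  [[0, -0.4, 0], [0, 0, 0], 1],
  [[0, -0.8, 0], [0, 0, 0], 1],
  [[0, -1, 0], [0, 0, 0], 1],
  [[0, -1, 0], [0, 0, 0], 1],
  [[0, -1, 0], [0, 0, 0], 1],
])

```text
time: 15.7
tool_pos: [0.4257, 0.0033, 0.2679]
eef_rot: [0.021, 0.707, -0.706, -0.019]
ft_force: [-0.6, -0.3, -0.5]
opening: 0.0002
```

Run:
```python
from h import *
s=snap('scene','s3.png'); i=s['img'][150:300,220:430]
cv2.imwrite('pics/s3c.png',cv2.resize(i,None,fx=3.7,fy=3.7,interpolation=cv2.INTER_CUBIC)[:,:,::-1])
o=get_obs();print(o['tool_pos'],o['ft_force'])
```

```text
[0.42525053 0.00322566 0.26640335] [-0.24587712 -0.21495313  0.16754928]
```

View pics/s3c.png

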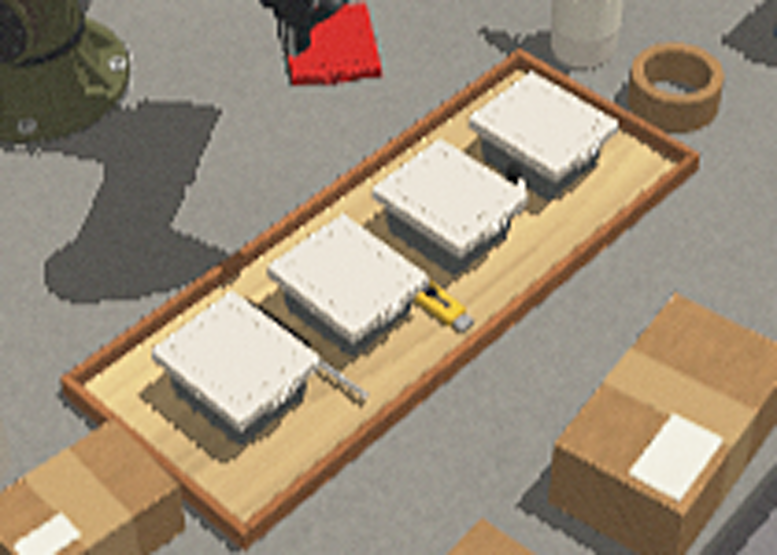

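All four lids lie level, lid 2 (crop 347,277) sits lower than before, the bystanders are in place and the arm is clear. Handing in.

```bash
python3 -c "
from rig import *
print(sign_off())"
```

```text
the job is handed in; nothing more can be done
None
```

The loose lid was lid_2. It is now pressed home on both clips, and I handed the job in at about 16 s, well under the 54 s limit.

- **Finding it:** Lids 4 and 3 took 9 N and 5 N near the middle of a long side with no dip. Lid 2 dipped about 3 mm to a hard stop at 5–8 N. I inferred the tilt from that depth (about 0.07–0.10 rad) rather than measuring it. Lid 1 was not pressed, because the loose one had already turned up.
- **Pressing it home:** I pressed both ends of lid 2 with about 20 N. By the time I pressed firmly, each end was already down at 0.068 m. I did not catch either snap in the force readings, so the clips probably closed during the descents.
- **Last checks:** The +x end, the -x end and both long sides of lid 2 all touched at 0.068 m, about 4 mm lower than at the start. The side checks showed no rocking: 7 N on one side, but only about 1 N on the other. The last picture showed all lids level, the tray and nearby bystanders in place, and the arm clear. The mug was outside that crop and I did not check it separately.

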